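Rehang the ink cabinet's lift-off door

ROBOT

A 7-joint arm with a two-finger parallel gripper is mounted at the origin on the work surface. World frame = base frame: x ahead of the robot, y to its left, z up, the work surface at z = 0. Lengths are in m, angles in rad, forces in N, time in s.
With the tool pointing down it reaches from about 0.425 to 0.875 m from the base axis. Payload 9.9 kg.
Tool frame: the origin (TCP) lies midway between the tips of the shut fingers; the grasp point (between the pads) lies 19 mm behind it; z points along the fingers, y is the line along which they close (so a half turn about z gives the same grasp; the last joint's range is limited). The gripper opens to 85 mm and grips with 20 to 120 N. Pads are 22 mm wide; open, the fingers measure 114 mm over their backs; the gripper's body (76 mm by 85 mm) begins 54 mm behind the grasp point. The pads swing forward as they close: fully open they stand 13 mm farther back than shut.
Start: joints at [-1.423, 0.576, 0.025, 1.437, -0.015, 1.129, -0.057], TCP at [0.155, 0.657, 0.231] pointing down, gripper open.
Joint ranges: [-2.76, 2.76], [-0.34, 2.15], [-1.52, 1.57], [0.19, 2.46], [-1.09, 4.23], [0.17, 1.99], [-2.82, 2.82]. Speed limits (rad/s): [2.22, 2.22, 3.01, 3.01, 3.14, 3.14, 3.14].

INTERFACE

Orientations are given as a rotation vector (axis times angle).
In Python, from station import manip gives the robot as it stands.
- The arm moves only by the tool play_rows, never from a script. Its argument "deltas" is a list of rows, each an object with "dp": the shift along the tool's x, y, z in m, a list of three; "yaw": the turn about the tool's z in degrees. A call has 1 to 20 rows; each row shifts and turns the commanded pose from where the row before left it, along the tool's axes as they then stand; what a row does not reach is not made up. A row lasts 1/8 s, in which the tool goes at most 62.5 mm and 10.7 degrees, less where a joint would pass 70% of its speed; a pose out of reach is approached as far as the arm can. A call with a gripper value outside its range is refused whole. "hand" is the gripper's target within -1 to 1 (shut at 1, half-way at 0, fully open at -1), set as the call begins (left out, the last holds). The fingers move at their own pace and stop on an object; "squeeze" is the grip in N (left out, the last holds). Time passes only in rows, so rows that do not move let the fingers close. It gives the time, the measured TCP pose, the force, the opening and the grip force at its end, in the units of the state.
- manip.get_obs(): the state, without advancing time (a new reading comes with each control period).
- manip.snapshot(name): name is "side" or "top" or "wrist"; returns a dict with "color" (400x640x3 uint8, red, green, blue), "mtx" (3x3 intrinsics, pixels), "pose" (4x4, takes a point from camera to world coordinates); the wrist camera has in their place "T_tool_cam" (4x4, takes a point from camera to tool coordinates, whose origin is the TCP and whose axes are the flange's). Camera axes: x right, y down, z forward; pixel columns grow to the right and rows downward; lengths in m; the calibration is good to about 2 mm. A picture is of the moment at which its call begins: read the wrist's pose just before it. There is no depth.
- manip.sign_off(): hands the job in; it is judged then, once.
The state is a dict: "time_s": time; "q": joint angles; "dq": joint speeds; "joint_efforts": joint torques, N m; "tool_pos": TCP position; "tool_rot": TCP orientation; "wrist_force": force on the tool from outside, world axes, zero at the start; "moment": the same for the moment, N m; "gripper_width": finger opening in m; "grasp_force": force on a finger pad.
Only numpy, scipy, OpenCV 4.12 (cv2) and the standard library are available. Lean on these libraries where they do the work, as an engineer would, in place of code of your own. Each camera call takes 0.05 s, during which the arm holds its last target. There are 200 camera calls.

TASK

Take the loose cabinet door out of the wooden stand and hang it back on the small ink cabinet: hold it standing open and lower it gently so that both of its knuckles drop over both hinge pins together and rest fully home. The hinge brackets are adjustable and may be off its marked place by several millimetres, so feel for the pins rather than forcing the door. Then gently swing the hung door shut so that it stays against its stops, and knock over nothing on the table.

Things in the scene. Friction and masses are not known exactly. Their poses are not given: they have to be found in the camera images.
- cabinet: Oak desktop cabinet fixed to the table, 180 wide (its x), 150 deep (y), 200 mm high (z), ink jars inside. Origin: centre of its underside. The open front faces its +y, front plane at y = +75. Hinge pins stand before the front at its -x edge; two rubber stops, 9 mm proud of the front, are at x = +69. The shut door lies across the front.
- seat_low (a point): Marked place of the lower hinge seat, at (-83, +91, 44) mm in the cabinet's frame and axes: flat top of a steel arm with a pin standing up from it, 8 mm diameter, 16 long. Both pins share one upright axis; their brackets, screwed on through slots, sit off their marks together: the true axis is off this point by up to 7 mm either way in the cabinet's x and 4 mm in its y, unknown. Heights are exact.
- seat_high (a point): Marked place of the upper hinge seat, at (-83, +91, 142) mm in the cabinet's frame, 98 mm above seat_low. Same pin, same sideways error as seat_low. Pin ends are flat. A bracket foot runs 36 mm down the front below each seat, so the lower knuckle must come in from the front below the upper bracket. The arms reach 5 mm beyond the pin axis in the cabinet's y and 6 mm to either side in x.
- stand: Fixed oak stand holding the door: base 170 (x) by 100 (y) by 12 mm, four posts 14 mm square, tops at 67 mm, at x = +-55, y = +-14.5, leaving a slot 15 mm wide along its x. Origin: centre of its underside. The door stands upright in the slot on the base (door bottom 12 mm above the table), its x along the stand's x; lift it 60 mm to clear the posts.
- door: Loose oak door, 150 wide (x), 12 thick (y), 160 mm high (z), vent slots, 0.19 to 0.32 kg. Origin: centre of its bottom edge. Plain top edge to grip across the 12 mm. Two steel knuckles at its -x edge; a pull knob (18 mm across, 20 mm proud) on its +y face, the outer one, at x = +55, z = 90. Hung, its bottom is 22 mm above the table.
- door_mid (a point): Centre of the door board, 80 mm above its bottom edge and 80 mm below its top. Axes as the door's. Hung and shut, the door's x points along the cabinet's x; standing open square to the front, its x points along the cabinet's +y (turned +90 degrees about the vertical from shut). It swings freely between; nothing latches it, so ease off the stops slowly or it bounces back.
- knuckle_low (a point): Centre of the lower end of the lower knuckle's bore, at (-89, 0, 22) mm in the door's frame. Each knuckle is a steel tube 20 mm outside, bore 10.5 mm, 18 mm high, open at both ends, bore upright; there is 1.25 mm of play all round the pin. Fully home it rests on the seat, this point level with seat_low.
- knuckle_high (a point): Centre of the lower end of the upper knuckle's bore, at (-89, 0, 120) mm in the door's frame. Fully home it is level with seat_high.
- bottle_mid (a point): Half-way up a clear bottle, 48 mm diameter, 130 high. A bystander: leave it standing.
- jar_mid (a point): Half-way up a squat green glass jar, 56 mm diameter, 70 high. A bystander: leave it standing.
- pot_mid (a point): Half-way up a white brush pot, 68 mm diameter, 85 high, with brushes up to 155 high. A bystander: leave it standing.
Mind the look-alikes: they are no part of the job. What is shaped like the door but blue or green is not meant.

How it is judged:
On the way, in this order (a step that is already met when the one before it is completed fails the run):
1. the door hangs fully home on both pins while it stands open (at least 30 degrees from shut) (z of knuckle_low in the frame of seat_low between -0.003 and 0.003 m and horizontal distance between knuckle_low and seat_low below 0.012 m and z of knuckle_high in the frame of seat_high between -0.003 and 0.003 m and horizontal distance between knuckle_high and seat_high below 0.012 m and angle between the x axis of door_mid and the x axis of cabinet, either way round above 0.52 rad), for 0.2 s.
2. the hung door is swung shut (z of knuckle_low in the frame of seat_low between -0.003 and 0.003 m and horizontal distance between knuckle_low and seat_low below 0.012 m and z of knuckle_high in the frame of seat_high between -0.003 and 0.003 m and horizontal distance between knuckle_high and seat_high below 0.012 m and angle between the x axis of door_mid and the x axis of cabinet, either way round below 0.12 rad and x of door_mid in the frame of cabinet above -0.03 m), for 0.2 s.
At the end, for the whole second after the job is handed in: Both knuckles are fully home on their seats (each within 3 mm of its seat's height and within 12 mm sideways of its nominal point, which allows for the brackets' adjustment), the door is shut across the cabinet's front (within 0.12 rad of the cabinet's x axis) and at rest, released (all of step 2 and linear speed of door below 0.02 m/s and angular speed of door below 0.1 rad/s); the robot touches nothing.
It fails at once if the door is pressed or dropped against the cabinet or its hinge with more than 25 N (contact force between door and cabinet above 25 N).
It fails at once if the clear bottle is knocked over (angle between bottle_mid's own z axis and vertical above 0.6 rad).
It fails at once if the green jar is knocked over (angle between jar_mid's own z axis and vertical above 0.6 rad).
It fails at once if the brush pot is knocked over (angle between pot_mid's own z axis and vertical above 0.6 rad).
It also fails if it takes over 72 s, if anything falls off the work surface, if the arm or the gripper's body presses on something with over 40 N, if the wrist force passes 120 N, or if a joint passes its speed limit or range.

## Working session

There is one attempt and no reset: what is moved stays moved. The work goes in short steps, Python scripts to look and compute and a tool call to move; the robot and the scene stay as the last step left them, time stands still between calls to the robot, and variables do not carry over. Pictures are saved under pics/ and viewed, at most 10 in all, crops included, and the job is handed in when it is done.

Besides the shell and the picture viewer there is one more tool, called as name(argument=value, ...), one argument or row to a line, values as JSON. play_rows: Moves the arm, as the interface text tells. Its arguments: {"type":"object","properties":{"deltas":{"type":"array","items":{"type":"object","properties":{"dp":{"type":"array","items":{"type":"number"}},"yaw":{"type":"number"}}}},"hand":{"type":"number"},"squeeze":{"type":"number"}},"required":["deltas"]}

```bash
mkdir -p pics; ls
cat > h.py <<'E'
import numpy as np, cv2
from scipy.spatial.transform import Rotation as R
from station import manip
def snap(n,f=None):
    o=manip.get_obs(); s=manip.snapshot(n)
    if 'pose' not in s:
        T=np.eye(4);T[:3,:3]=R.from_rotvec(o['tool_rot']).as_matrix();T[:3,3]=o['tool_pos'];s['pose']=T@s['T_tool_cam']
    if f: cv2.imwrite('pics/'+f,s['color'][:,:,::-1])
    np.savez('last_%s.npz'%n,color=s['color'],mtx=s['mtx'],pose=s['pose'])
    return s
def load(n): return dict(np.load('last_%s.npz'%n))
def ray(s,uv):
    d=np.linalg.inv(s['mtx'])@[uv[0],uv[1],1.]; d=s['pose'][:3,:3]@d
    return s['pose'][:3,3],d/np.linalg.norm(d)
def onz(s,uv,z):
    c,d=ray(s,uv); return c+d*(z-c[2])/d[2]
def proj(s,p):
    q=np.linalg.inv(s['pose'])@np.append(p,1); u=s['mtx']@q[:3]; return u[:2]/u[2]
def tri(s1,u1,s2,u2):
    A=[];b=[]
    for s,u in((s1,u1),(s2,u2)):
        c,d=ray(s,u);P=np.eye(3)-np.outer(d,d);A.append(P);b.append(P@c)
    x=np.linalg.lstsq(np.vstack(A),np.hstack(b),rcond=None)[0]; return x
E
python3 - <<'E'
from h import *
a=snap('top','top.png');b=snap('side','side.png')
for s in(a,b):print(s['mtx'],s['pose'].round(3))
print(manip.get_obs())
E
```

```text
pics
[[378.24655117   0.         317.43922421]
 [  0.         378.24655117 206.7493232 ]
 [  0.           0.           1.        ]] [[ 0.028 -0.995  0.099  0.556]
 [-0.999 -0.03  -0.017  0.103]
 [ 0.02  -0.099 -0.995  1.153]
 [ 0.     0.     0.     1.   ]]
[[512.77506404   0.         316.3221779 ]
 [  0.         512.77506404 198.11127521]
 [  0.           0.           1.        ]] [[-0.847 -0.395  0.355  0.236]
 [-0.531  0.613 -0.585  0.74 ]
 [ 0.013 -0.685 -0.729  0.932]
 [ 0.     0.     0.     1.   ]]
{'time_s': 0.1, 'q': array([-1.42277527,  0.57645931,  0.02484121,  1.43780337, -0.01497951,
        1.1290117 , -0.05652764]), 'dq': array([ 0.00061752, -0.00131262,  0.00016793, -0.00253213, -0.00042452,
        0.00240444, -0.00030735]), 'joint_efforts': array([ 6.05417488e-03, -7.67304468e+01,  2.25793675e+00, -2.86604995e+01,
        1.58927345e-02,  8.49766075e-03,  3.55585496e-05]), 'tool_pos': array([0.15498511, 0.65655551, 0.23052846]), 'tool_rot': array([-3.63289552e-01, -3.12043382e+00,  2.34827844e-03]), 'wrist_force': array([-0.45136805, -0.18234996,  0.36345989]), 'moment': array([ 0.03070406, -0.03548204, -0.01531379]), 'grasp_force': 0.0, 'gripper_width': 0.08525918679938937}
```

View pics/top.png

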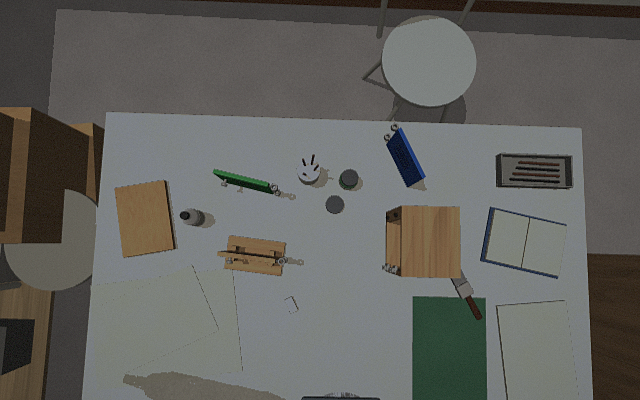

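View pics/side.png

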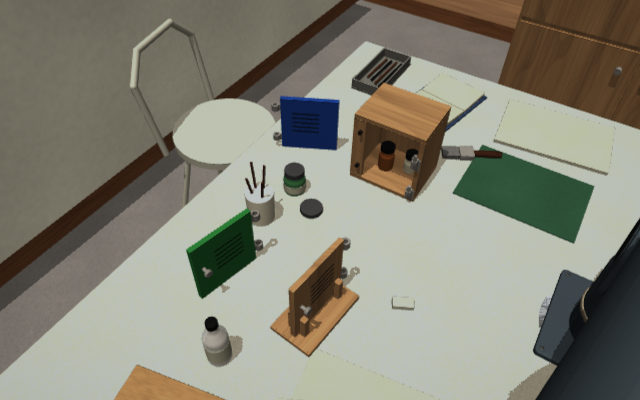

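The door-like things in the top view are the oak door in the stand at (252,257), the green door at (243,180), the blue door at (407,155), and a flat oak board at (145,217). My choice is the oak one in the stand, with knuckles towards (290,262). The cabinet is at (425,242), its open front facing image-left (world +y), with hinges at about (390,268). I'll check this with a close crop.

Run:
```python
from h import *
a=load('top')['color'];b=load('side')['color']
def c(im,x,y,w,h,k): return cv2.resize(im[y:y+h,x:x+w,::-1],None,fx=k,fy=k,interpolation=cv2.INTER_CUBIC)
m=np.zeros((600,800,3),np.uint8)
def put(p,x,y): m[y:y+p.shape[0],x:x+p.shape[1]]=p
g=lambda p:np.clip(p*1.3,0,255).astype(np.uint8)
put(g(c(a,210,228,100,50,4)),0,0)
put(g(c(a,380,198,100,90,4)),400,0)
put(g(c(b,265,230,100,125,3)),0,210)
put(g(c(b,345,80,110,120,3)),400,240)
cv2.imwrite('pics/m1.png',m)
```

```text
(no output)
```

View pics/m1.png

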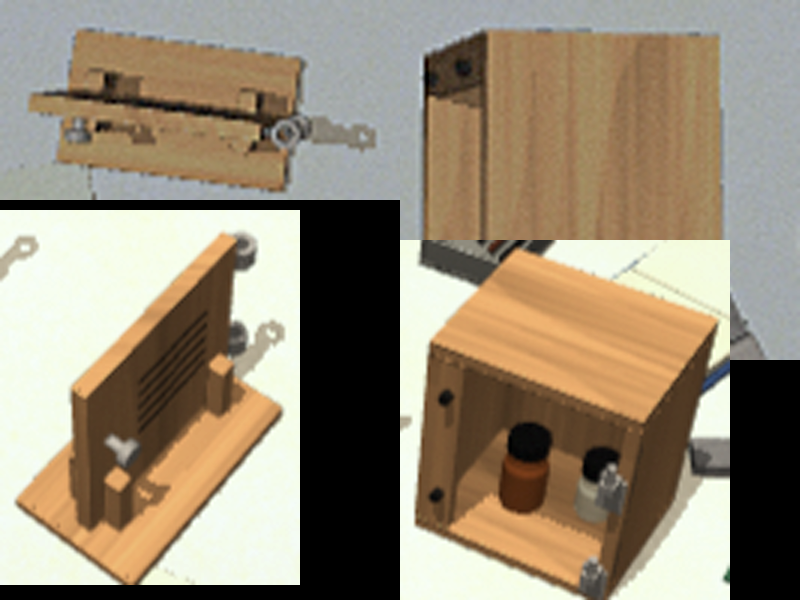

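The crop confirms it: the oak door stands in the stand with its knuckles towards world −y and the knob facing the robot. The cabinet's pins are at side-view pixels of about (415,163) and (409,193), and the stops are on the far side. Next I'll measure both poses.

Run:
```python
from h import *
from scipy.optimize import least_squares
a=load('top');b=load('side')
H=.2
print('cab top corners side F-x,F+x,B-x,B+x')
for uv in [(426.7,140.7),(355.7,115),(451,106),(384,83.3)]: print(onz(b,uv,H).round(4))
print('cab top view F+x,B+x'); 
for uv in [(401.7,206),(460,206.5)]: print(onz(a,uv,H).round(4))
print('door knuckle top, end, side: far top corner, near corner mid')
print(onz(a,(281.5,261),.15).round(4),onz(a,(217.5,253.7),.172).round(4),onz(b,(344,238.3),.172).round(4),onz(b,(293,289),.172).round(4))
s=manip.snapshot('wrist');print(s['T_tool_cam'].round(3),s['mtx'])
print(R.from_rotvec(manip.get_obs()['tool_rot']).as_matrix().round(3))
# refine cabinet edges: print top-view oak mask
hsv=cv2.cvtColor(a['color'],cv2.COLOR_RGB2HSV)
m=((hsv[...,0]<25)&(hsv[...,1]>80)).astype(np.uint8)
n,l,st,c=cv2.connectedComponentsWithStats(m)
for i in range(1,n):
    if st[i,4]>300:
        r=cv2.minAreaRect(np.argwhere(l==i)[:,::-1].astype(np.float32));print(st[i],cv2.boxPoints(r).round(1).tolist())
```

```text
cab top corners side F-x,F+x,B-x,B+x
[ 0.4805 -0.1266  0.2   ]
[ 0.6562 -0.1214  0.2   ]
[ 0.4832 -0.2752  0.2   ]
[ 0.6592 -0.2718  0.2   ]
cab top view F+x,B+x
[ 0.6589 -0.1278  0.2   ]
[ 0.6621 -0.2772  0.2   ]
door knuckle top, end, side: far top corner, near corner mid
[0.5097 0.1759 0.15  ] [0.5248 0.3385 0.172 ] [0.5067 0.1894 0.172 ] [0.5251 0.3354 0.172 ]
[[ 0.001 -0.947 -0.322  0.082]
 [ 1.     0.001 -0.     0.001]
 [ 0.001 -0.322  0.947 -0.142]
 [ 0.     0.     0.     1.   ]] [[347.56323756   0.         318.84388595]
 [  0.         347.56323756 199.01094119]
 [  0.           0.           1.        ]]
[[-0.973  0.23  -0.   ]
 [ 0.23   0.973 -0.001]
 [-0.    -0.001 -1.   ]]
[194   0 187   8 768] [[194.0, 0.0], [380.0, 0.0], [380.0, 7.0], [194.0, 7.0]]
[387   0  81  11 709] [[387.0, 0.0], [467.0, 0.0], [467.0, 10.0], [387.0, 10.0]]
[ 470    0  170   18 1800] [[469.8999938964844, 11.0], [470.3999938964844, -0.699999988079071], [639.4000244140625, 5.900000095367432], [639.0, 17.600000381469727]]
[    0   107   104   137 10116] [[-0.0, 107.0], [103.0, 107.0], [103.0, 243.0], [0.0, 243.0]]
[ 115  180   60   77 3638] [[113.0, 187.0], [165.39999389648438, 179.5], [175.39999389648438, 249.6999969482422], [123.0, 257.1000061035156]]
[ 386  206   75   72 5040] [[386.0, 206.0], [460.0, 206.0], [460.0, 277.0], [386.0, 277.0]]
[ 217  236   68   40 1808] [[215.1999969482422, 266.79998779296875], [219.60000610351562, 233.89999389648438], [284.70001220703125, 242.60000610351562], [280.29998779296875, 275.3999938964844]]
[ 587  254   53  146 7019] [[587.0, 254.0], [639.0, 254.0], [639.0, 399.0], [587.0, 399.0]]
[   0  281   55  119 3764] [[-0.0, 281.0], [54.0, 281.0], [54.0, 399.0], [0.0, 399.0]]
```

The door's x points at roughly 84° in the world and its centre is near (0.519, 0.264). The cabinet yaw is about +1.3° and its centre is near (0.571, −0.201). I'll go above the door with the wrist camera on the knuckle side.

play_rows(
  deltas=[
    {"dp":[-0.0445,-0.03,-0.006],"yaw":0},
    {"dp":[-0.0445,-0.03,-0.006],"yaw":0},
    {"dp":[-0.0445,-0.03,-0.006],"yaw":0},
    {"dp":[-0.0445,-0.03,-0.006],"yaw":0},
    {"dp":[-0.0445,-0.03,-0.006],"yaw":0},
    {"dp":[-0.0445,-0.03,-0.006],"yaw":0},
    {"dp":[-0.0445,-0.03,-0.006],"yaw":0},
    {"dp":[-0.0445,-0.03,-0.006],"yaw":0},
    {"dp":[-0.0445,-0.03,-0.006],"yaw":0},
    {"dp":[-0.0445,-0.03,-0.006],"yaw":0},
    {"dp":[0,0,0],"yaw":-9.7},
    {"dp":[0,0,0],"yaw":-9.7},
    {"dp":[0,0,0],"yaw":-9.7},
    {"dp":[0,0,0],"yaw":-9.7},
    {"dp":[0,0,0],"yaw":-9.7},
    {"dp":[0,0,0],"yaw":-9.7},
    {"dp":[0,0,0],"yaw":-9.7},
    {"dp":[0,0,0],"yaw":-9.7},
    {"dp":[0,0,0],"yaw":-9.7},
    {"dp":[0,0,0],"yaw":-9.7},
  ],
  hand=-1,
)

```text
time_s: 2.65
tool_pos: [0.5191, 0.2626, 0.291]
tool_rot: [2.103, -2.334, -0.0]
wrist_force: [0.2, -0.7, 0.5]
gripper_width: 0.0853
grasp_force: 0.0
```

Run:
```python
from h import *
s=snap('wrist','w1.png');o=manip.get_obs();M=R.from_rotvec(o['tool_rot']).as_matrix()
print(o['time_s'],o['tool_pos'],np.degrees(np.arctan2(M[1,1],M[0,1])),o['q'].round(2))
```

```text
2.7 [0.51915511 0.26250383 0.29099257] 174.4905618591956 [-0.36  0.4  -0.27  1.59  0.11  1.17  2.38]
```

View pics/w1.png

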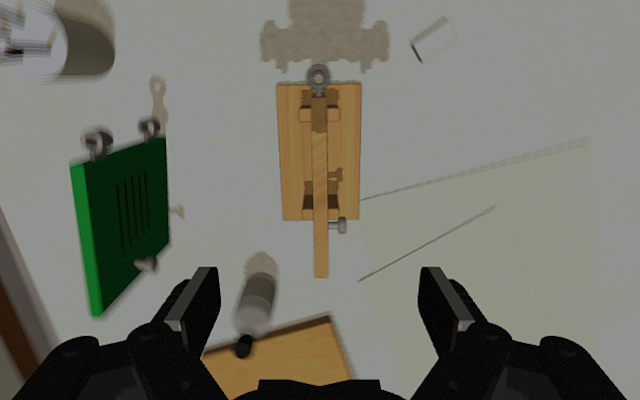

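The wrist view shows the door edge-on: the knuckle ring is at (318,77) and the top edge ends at (321,276). It is well aligned with the tool, and both finger pads clear it.

Run:
```python
from h import *
s=load('wrist')
K=onz(s,(318,77),.15);E=onz(s,(321,276),.172);print(K,E,np.linalg.norm((E-K)[:2]))
d=(E-K)[:2];d/=np.linalg.norm(d);print('door x angle',np.degrees(np.arctan2(d[1],d[0])),'centre',K[:2]+.089*d,E[:2]-.075*d)
```

```text
[0.51210347 0.17818157 0.15      ] [0.52617549 0.33853776 0.172     ] 0.16097244541363057
door x angle 84.98487197947725 centre [0.51988374 0.26684085] [0.51961908 0.26382488]
```

play_rows(
  deltas=[
    {"dp":[-0.0028,-0.0003,0.02],"yaw":-0.5},
    {"dp":[0,0,0.03],"yaw":0},
    {"dp":[0,0,0.03],"yaw":0},
    {"dp":[0,0,0.03],"yaw":0},
    {"dp":[0,0,0.025],"yaw":0},
    {"dp":[0,0,0.017],"yaw":0},
  ],
)

```text
time_s: 3.45
tool_pos: [0.5194, 0.2651, 0.1379]
tool_rot: [2.102, -2.333, -0.0]
wrist_force: [-0.3, -1.0, 0.7]
gripper_width: 0.0855
grasp_force: 0.0
```

play_rows(
  deltas=[
    {"dp":[0,0,0],"yaw":0},
    {"dp":[0,0,0],"yaw":0},
    {"dp":[0,0,0],"yaw":0},
    {"dp":[0,0,0],"yaw":0},
    {"dp":[0,0,0],"yaw":0},
    {"dp":[0,0,0],"yaw":0},
    {"dp":[0,0,0],"yaw":0},
    {"dp":[0,0,0],"yaw":0},
  ],
  hand=1,
  squeeze=80,
)

```text
time_s: 4.45
tool_pos: [0.5202, 0.2658, 0.1401]
tool_rot: [-2.106, 2.33, -0.0]
wrist_force: [-1.2, 0.0, 6.1]
gripper_width: 0.011
grasp_force: 79.2
```

play_rows(
  deltas=[
    {"dp":[0,0,-0.008],"yaw":0},
    {"dp":[0,0,-0.016],"yaw":0},
    {"dp":[0,0,-0.016],"yaw":0},
    {"dp":[0,0,-0.016],"yaw":0},
    {"dp":[0,0,-0.014],"yaw":0},
    {"dp":[0.0272,-0.004,0],"yaw":0},
    {"dp":[0.0272,-0.004,0],"yaw":0},
    {"dp":[0.0272,-0.004,0],"yaw":0},
    {"dp":[0.0272,-0.004,0],"yaw":0},
    {"dp":[0.0272,-0.004,0],"yaw":0},
    {"dp":[0.0272,-0.004,0],"yaw":0},
    {"dp":[0.0272,-0.004,0],"yaw":0},
    {"dp":[0.0272,-0.004,0],"yaw":0},
    {"dp":[0.0272,-0.004,0],"yaw":0},
    {"dp":[0.0272,-0.004,0],"yaw":0},
    {"dp":[0,0,0],"yaw":7.25},
    {"dp":[0,0,0],"yaw":7.25},
    {"dp":[0,0,0],"yaw":7.25},
    {"dp":[0,0,0],"yaw":7.25},
    {"dp":[0,0,0],"yaw":0},
  ],
)

```text
time_s: 6.95
tool_pos: [0.5323, -0.009, 0.2098]
tool_rot: [-1.457, 2.783, -0.001]
wrist_force: [0.1, 0.6, -3.2]
gripper_width: 0.0109
grasp_force: 78.0
```

play_rows(
  deltas=[
    {"dp":[0,0,0.012],"yaw":0},
    {"dp":[0,0,0.014],"yaw":0},
    {"dp":[0,0,0.014],"yaw":0},
    {"dp":[0,0,0],"yaw":0},
    {"dp":[0,0,0],"yaw":0},
  ],
)

```text
time_s: 7.58
tool_pos: [0.5323, -0.0091, 0.1693]
tool_rot: [1.456, -2.784, -0.0]
wrist_force: [0.0, 0.1, -2.5]
gripper_width: 0.0107
grasp_force: 77.9
```

```bash
cat > st.py <<'E'
from h import *
def st():
    o=manip.get_obs();M=R.from_rotvec(o['tool_rot']).as_matrix()
    print(o['time_s'],o['tool_pos'].round(4),'yang',np.degrees(np.arctan2(M[1,1],M[0,1])).round(2),'F',o['wrist_force'].round(2),'Mo',o['moment'].round(3),'w',o['gripper_width'].round(4),'q',o['q'].round(2))
E
python3 - <<'E'
from st import *
st();s=snap('wrist','w2.png')
E
```

```text
Traceback (most recent call last):
  File "st.py", line 4, in st
    print(o['time_s'],o['tool_pos'].round(4),'yang',np.degrees(np.arctan2(M[1,1],M[0,1])).round(2),'F',o['wrist_force'].round(2),'Mo',o['moment'].round(3),'w',o['gripper_width'].round(4),'q',o['q'].round(2))
                                                                                                                                                               ^^^^^^^^^^^^^^^^^^^^^^^^
AttributeError: 'float' object has no attribute 'round'
```

```bash
sed -i "s/o\['gripper_width'\].round(4)/round(o['gripper_width'],4)/" st.py
python3 - <<'E'
from st import *
st();s=snap('wrist')
c=np.clip(cv2.resize(s['color'][0:200,200:460,::-1],None,fx=3,fy=3,interpolation=cv2.INTER_CUBIC)*1.4,0,255).astype(np.uint8)
cv2.imwrite('pics/w2.png',c)
E
```

```text
7.575 [ 0.5323 -0.0091  0.1693] yang 145.23 F [ 0.02  0.12 -2.5 ] Mo [-0.014 -0.014  0.018] w 0.0107 q [ 0.07  0.44 -0.2   1.89  0.12  0.82  2.34]
```

View pics/w2.png

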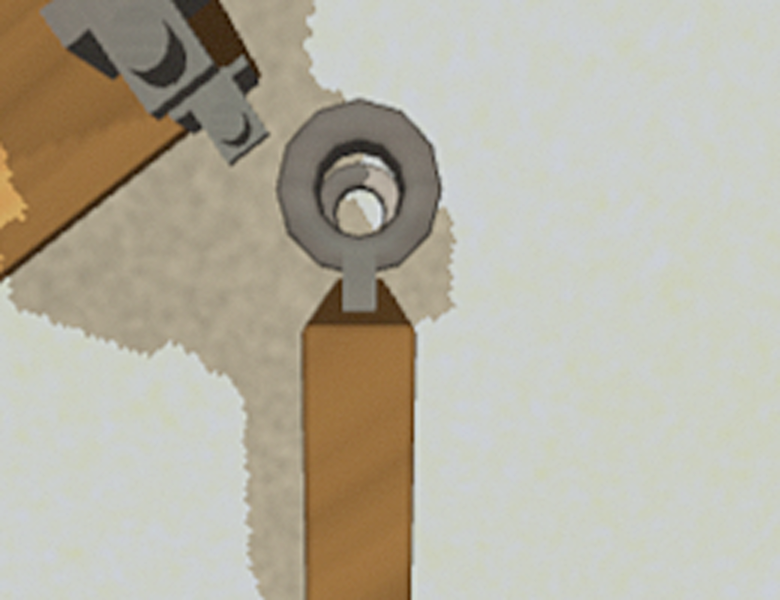

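The wrist crop shows the upper bore centred near (360,187), the upper pin top near (150,36) and the lower pin top near (232,122), all in crop pixels at 3x. I'll compute the offsets.

Run:
```python
from st import *
s=load('wrist')
f=lambda u,v:(200+u/3,v/3)
zb=.1693-.1281
K=onz(s,f(360,187),zb+.138);Kl=onz(s,f(360,212),zb+.022+.0) 
P=onz(s,f(150,36),.158);L=onz(s,f(232,122),.060)
print('K',K,'Klow?',Kl,'P',P,'L',L)
print('nominal tcp-based knuckle', )
g=cv2.cvtColor(s['color'],cv2.COLOR_RGB2GRAY)[0:65,210:300]
g=cv2.createCLAHE(3,(2,2)).apply(g)
cv2.imwrite('pics/w3.png',cv2.resize(g,None,fx=8,fy=8,interpolation=cv2.INTER_CUBIC))
```

```text
K [ 0.48248983 -0.08089766  0.1792    ] Klow? [ 0.4820431  -0.08108135  0.0632    ] P [ 0.49400237 -0.11253682  0.158     ] L [ 0.49457837 -0.11248837  0.06      ]
nominal tcp-based knuckle
```

View pics/w3.png

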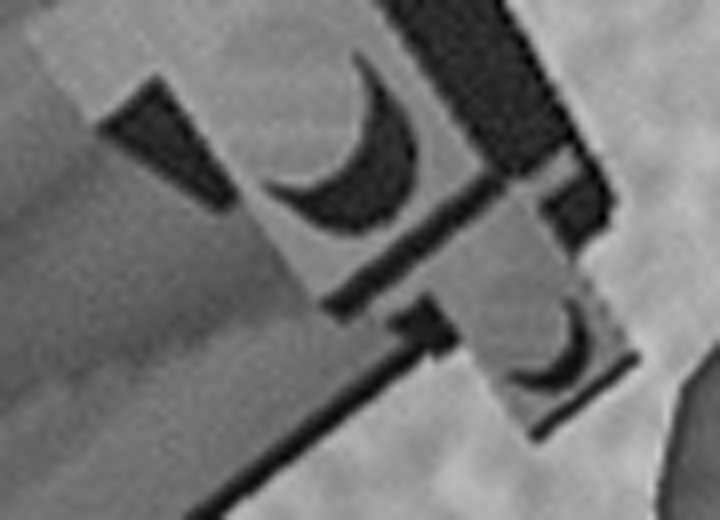

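Run:
```python
from st import *
s=load('wrist')
for uv,z in [((245.8,13.2),.158),((252.7,19.9),.142),((275.1,40.7),.06),((278.3,43.6),.044)]: print(onz(s,uv,z))
# bore ring fit: outer contour of steel ring in crop
hsv=cv2.cvtColor(s['color'],cv2.COLOR_RGB2HSV);b=s['color'].astype(int)
m=((hsv[...,1]<40)&(hsv[...,2]<125)&(hsv[...,2]>60)).astype(np.uint8);m[:,:285]=0;m[95:]=0;m[:,355:]=0
c=max(cv2.findContours(m,cv2.RETR_EXTERNAL,cv2.CHAIN_APPROX_NONE)[0],key=cv2.contourArea)
p=c[:,0][c[:,0,1]<76];print(cv2.minEnclosingCircle(p),cv2.fitEllipse(p))
(u,v),r=cv2.minEnclosingCircle(p);print(onz(s,(u,v),.1793))
```

```text
[ 0.4956226  -0.11314666  0.158     ]
[ 0.49574967 -0.11328231  0.142     ]
[ 0.49580293 -0.1133123   0.06      ]
[ 0.49567892 -0.11292571  0.044     ]
((318.9347839355469, 59.934783935546875), 27.761659622192383) ((319.22625732421875, 61.34054946899414), (51.81410598754883, 56.43388366699219), 13.241296768188477)
[ 0.4823537  -0.08175466  0.1793    ]
```

The pin axis is at (0.4957, −0.1132), consistent over four heights, and the bore is at (0.4824, −0.0810). I'll shift over the pins 3 mm above them.

play_rows(
  deltas=[
    {"dp":[0.0032,-0.0049,0],"yaw":0},
    {"dp":[0.0032,-0.0049,0],"yaw":0},
    {"dp":[0.0032,-0.0049,0],"yaw":0},
    {"dp":[0.0031,-0.0049,0],"yaw":0},
    {"dp":[0.0031,-0.0049,0],"yaw":0},
    {"dp":[0.0031,-0.0048,0],"yaw":0},
    {"dp":[0,0,0],"yaw":0},
    {"dp":[0,0,0],"yaw":0},
  ],
)

```text
time_s: 8.62
tool_pos: [0.5455, -0.0412, 0.1693]
tool_rot: [1.456, -2.784, -0.0]
wrist_force: [0.3, 0.2, -2.3]
gripper_width: 0.011
grasp_force: 78.1
```

Run:
```python
from st import *
st();s=snap('wrist')
g=s['color'][30:110,270:370,::-1]
cv2.imwrite('pics/w4.png',np.clip(cv2.resize(g,None,fx=7,fy=7,interpolation=cv2.INTER_CUBIC)*1.4,0,255).astype(np.uint8))
print('pin top px expected',proj(s,(.4957,-.1132,.158)))
```

```text
8.625 [ 0.5455 -0.0412  0.1693] yang 145.22 F [ 0.32  0.22 -2.28] Mo [-0.02  -0.037  0.013] w 0.011 q [ 0.13  0.46 -0.2   1.86  0.12  0.84  2.4 ]
pin top px expected [319.33897379  64.68633178]
```

View pics/w4.png

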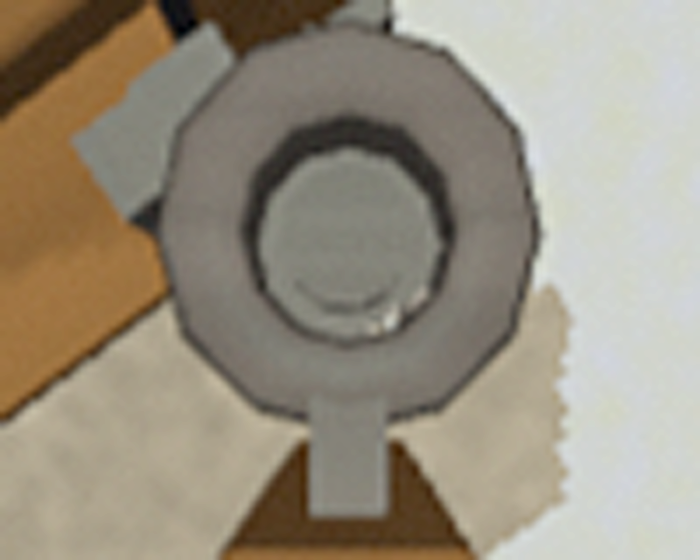

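Through the bore the pin top is seen almost concentric: the bore bottom is at (349,245) and the pin centre at about (347,238), within about 0.5 mm. I'll lower it gently.

play_rows(
  deltas=[
    {"dp":[0,0,0.001],"yaw":0},
    {"dp":[0,0,0.001],"yaw":0},
    {"dp":[0,0,0.001],"yaw":0},
    {"dp":[0,0,0.001],"yaw":0},
    {"dp":[0,0,0.001],"yaw":0},
    {"dp":[0,0,0.001],"yaw":0},
    {"dp":[0,0,0],"yaw":0},
  ],
)

```text
time_s: 9.55
tool_pos: [0.5455, -0.0414, 0.1632]
tool_rot: [1.456, -2.784, -0.0]
wrist_force: [-1.1, 1.2, -2.5]
gripper_width: 0.011
grasp_force: 78.1
```

play_rows(
  deltas=[
    {"dp":[0,0.0004,0.001],"yaw":0},
    {"dp":[0,0,0.0015],"yaw":0},
    {"dp":[0,0,0.0015],"yaw":0},
    {"dp":[0,0,0.0015],"yaw":0},
    {"dp":[0,0,0.0015],"yaw":0},
    {"dp":[0,0,0.001],"yaw":0},
    {"dp":[0,0,0],"yaw":0},
  ],
)

```text
time_s: 10.42
tool_pos: [0.5452, -0.0411, 0.1552]
tool_rot: [1.456, -2.784, -0.0]
wrist_force: [-0.4, -0.7, -2.3]
gripper_width: 0.0111
grasp_force: 78.1
```

play_rows(
  deltas=[
    {"dp":[0,0,0.001],"yaw":0},
    {"dp":[0,0,0.001],"yaw":0},
    {"dp":[0,0,0.001],"yaw":0},
    {"dp":[0,0,0.0005],"yaw":0},
    {"dp":[0,0,0.0005],"yaw":0},
    {"dp":[0,0,0.0005],"yaw":0},
    {"dp":[0,0,0],"yaw":0},
  ],
)

```text
time_s: 11.3
tool_pos: [0.5452, -0.0411, 0.1508]
tool_rot: [1.456, -2.784, 0.0]
wrist_force: [0.1, -0.1, -2.0]
gripper_width: 0.0105
grasp_force: 78.1
```

play_rows(
  deltas=[
    {"dp":[0,0,0.0004],"yaw":0},
    {"dp":[0,0,0.0004],"yaw":0},
    {"dp":[0,0,0],"yaw":0},
  ],
)

```text
time_s: 11.68
tool_pos: [0.5452, -0.0411, 0.15]
tool_rot: [1.456, -2.784, 0.0]
wrist_force: [-0.5, -0.8, -2.4]
gripper_width: 0.0109
grasp_force: 78.2
```

play_rows(
  deltas=[
    {"dp":[0,0,0.0004],"yaw":0},
    {"dp":[0,0,0.0004],"yaw":0},
    {"dp":[0,0,0],"yaw":0},
  ],
)

```text
time_s: 12.05
tool_pos: [0.5454, -0.0411, 0.1495]
tool_rot: [-1.456, 2.783, -0.0]
wrist_force: [-0.3, 0.3, 3.3]
gripper_width: 0.0113
grasp_force: 79.0
```

It is seated: the contact load came on at the expected height. I'll release and lift clear.

play_rows(
  deltas=[
    {"dp":[0,0,0],"yaw":0},
    {"dp":[0,0,0],"yaw":0},
    {"dp":[0,0,0],"yaw":0},
    {"dp":[0,0,0],"yaw":0},
    {"dp":[0,0,0],"yaw":0},
    {"dp":[0,0,0],"yaw":0},
  ],
  hand=-0.3,
)

```text
time_s: 12.8
tool_pos: [0.5452, -0.0412, 0.1492]
tool_rot: [1.456, -2.784, 0.0]
wrist_force: [-0.5, 0.4, 0.4]
gripper_width: 0.0554
grasp_force: 0.0
```

play_rows(
  deltas=[
    {"dp":[0,0,-0.01],"yaw":0},
    {"dp":[0,0,-0.015],"yaw":0},
    {"dp":[0,0,-0.015],"yaw":0},
    {"dp":[0,0,-0.015],"yaw":0},
    {"dp":[0,0,-0.01],"yaw":0},
    {"dp":[0,0,0],"yaw":0},
  ],
)

```text
time_s: 13.55
tool_pos: [0.5456, -0.0412, 0.2151]
tool_rot: [-1.455, 2.783, -0.001]
wrist_force: [0.3, -0.4, 0.1]
gripper_width: 0.0556
grasp_force: 0.0
```

Run:
```python
from st import *
st();w=snap('wrist');b=snap('side')
m=np.zeros((600,800,3),np.uint8)
m[:300,:480]=cv2.resize(w['color'],(480,300))[:,:,::-1]
m[300:,:]=0
c=cv2.resize(b['color'][90:240,300:470,::-1],None,fx=2,fy=2);m[300:600,:340]=c
c=cv2.resize(w['color'][0:150,250:410,::-1],None,fx=2.8,fy=2,interpolation=cv2.INTER_CUBIC);m[300:600,340:788]=c
cv2.imwrite('pics/m2.png',m)
```

```text
13.55 [ 0.5456 -0.0412  0.2151] yang 145.21 F [ 0.29 -0.35  0.13] Mo [0.023 0.025 0.034] w 0.0556 q [ 0.13  0.4  -0.21  1.8   0.1   0.95  2.42]
```

View pics/m2.png

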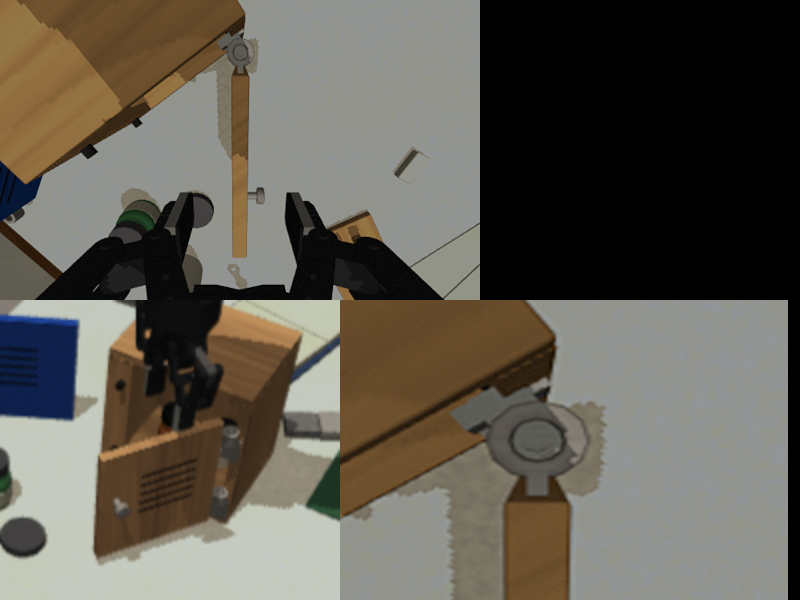

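The door hangs on both pins with the pin visible in the bore, open about 54°. Next I'll shut the fingers and go round to the outer (knob) side.

play_rows(
  deltas=[
    {"dp":[-0.006,0.01,0],"yaw":0},
    {"dp":[-0.006,0.01,0],"yaw":0},
    {"dp":[-0.006,0.01,0],"yaw":0},
    {"dp":[-0.006,0.01,0],"yaw":0},
    {"dp":[-0.006,0.01,0],"yaw":0},
    {"dp":[0,0,0],"yaw":0},
    {"dp":[0,0,0.015],"yaw":0},
    {"dp":[0,0,0.02],"yaw":0},
    {"dp":[0,0,0.015],"yaw":0},
    {"dp":[0,-0.01,0],"yaw":0},
    {"dp":[0,-0.01,0],"yaw":0},
    {"dp":[0,0,0],"yaw":0},
  ],
  hand=1,
)

```text
time_s: 15.15
tool_pos: [0.5389, -0.0003, 0.1647]
tool_rot: [-1.453, 2.784, -0.001]
wrist_force: [-0.4, -0.2, 0.8]
gripper_width: 0.0005
grasp_force: 0.0
```

Run:
```python
from st import *
st()
r,h=.119,.027
for t in (3,1.5,1):
    a=np.radians(t);print(t,(r*(1-np.cos(a))-h*np.sin(a))*1e3,(-r*np.sin(a)-h*(1-np.cos(a)))*1e3)
```

```text
15.15 [ 5.389e-01 -3.000e-04  1.647e-01] yang 145.13 F [-0.42 -0.19  0.84] Mo [-0.012 -0.019 -0.039] w 0.0005 q [ 0.06  0.45 -0.21  1.88  0.12  0.82  2.32]
3 -1.2499854543537696 -6.264981354536822
1.5 -0.665999276403889 -3.1243090742968587
1 -0.4530906974172159 -2.0809485968141734
```

play_rows(
  deltas=[
    {"dp":[-0.0007,-0.0031,0],"yaw":1.5},
    {"dp":[-0.0007,-0.0031,0],"yaw":1.5},
    {"dp":[-0.0007,-0.0031,0],"yaw":1.5},
    {"dp":[-0.0007,-0.0031,0],"yaw":1.5},
    {"dp":[-0.001,-0.0047,0],"yaw":2.25},
    {"dp":[-0.0012,-0.0063,0],"yaw":3},
    {"dp":[-0.0012,-0.0063,0],"yaw":3},
    {"dp":[-0.0012,-0.0063,0],"yaw":3},
    {"dp":[-0.0012,-0.0063,0],"yaw":3},
    {"dp":[-0.0012,-0.0063,0],"yaw":3},
    {"dp":[-0.0012,-0.0063,0],"yaw":3},
    {"dp":[-0.001,-0.0047,0],"yaw":2.25},
    {"dp":[-0.0007,-0.0031,0],"yaw":1.5},
    {"dp":[-0.0007,-0.0031,0],"yaw":1.5},
    {"dp":[-0.0007,-0.0031,0],"yaw":1.5},
    {"dp":[-0.0007,-0.0031,0],"yaw":1.5},
  ],
)

```text
time_s: 17.15
tool_pos: [0.5939, -0.0453, 0.1642]
tool_rot: [-0.563, 3.091, -0.0]
wrist_force: [0.8, 0.3, -0.4]
gripper_width: 0.0001
grasp_force: 0.1
```

Run:
```python
from st import *
st();w=snap('wrist');b=snap('side')
m=np.zeros((600,800,3),np.uint8)
m[:300,:480]=cv2.resize(w['color'],(480,300))[:,:,::-1]
c=cv2.resize(b['color'][90:240,300:470,::-1],None,fx=2,fy=2);m[300:600,:340]=c
cv2.imwrite('pics/m3.png',m)
```

```text
17.15 [ 0.5939 -0.0453  0.1642] yang 110.63 F [ 0.82  0.27 -0.38] Mo [ 0.022 -0.005 -0.017] w 0.0001 q [ 0.02  0.52 -0.03  1.74  0.02  0.88  1.91]
```

View pics/m3.png

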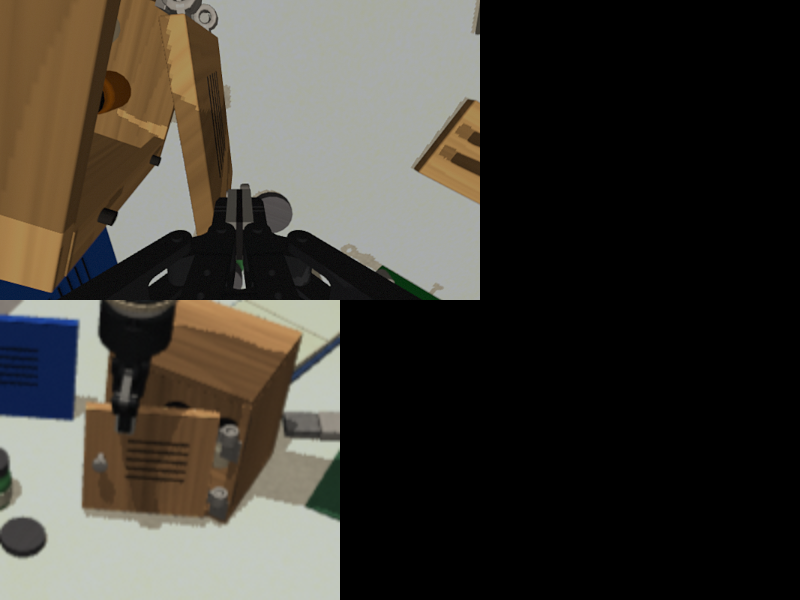

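At 20.6° of tool angle, the wrist view shows the door edge running from (190,13) to (210,230), about 5° more open than the tool, with the fingers on its outer face. I'll continue slowly.

play_rows(
  deltas=[
    {"dp":[-0.0007,-0.0031,0],"yaw":1.5},
    {"dp":[-0.0007,-0.0031,0],"yaw":1.5},
    {"dp":[-0.0007,-0.0031,0],"yaw":1.5},
    {"dp":[-0.0007,-0.0031,0],"yaw":1.5},
    {"dp":[-0.0007,-0.0031,0],"yaw":1.5},
    {"dp":[-0.0007,-0.0031,0],"yaw":1.5},
    {"dp":[-0.0007,-0.0031,0],"yaw":1.5},
    {"dp":[-0.0007,-0.0031,0],"yaw":1.5},
    {"dp":[-0.0005,-0.0021,0],"yaw":1},
    {"dp":[-0.0005,-0.0021,0],"yaw":1},
    {"dp":[-0.0005,-0.0021,0],"yaw":1},
    {"dp":[-0.0005,-0.0021,0],"yaw":1},
    {"dp":[-0.0003,-0.0015,0],"yaw":0.7},
    {"dp":[-0.0003,-0.0015,0],"yaw":0.7},
    {"dp":[-0.0002,-0.001,0],"yaw":0.5},
    {"dp":[-0.0002,-0.001,0],"yaw":0.5},
  ],
)

```text
time_s: 19.25
tool_pos: [0.6101, -0.0806, 0.1642]
tool_rot: [0.063, -3.141, 0.0]
wrist_force: [0.0, 0.0, 0.3]
gripper_width: -0.0002
grasp_force: 0.1
```

```bash
cat > dr.py <<'E'
from st import *
# door angle from top-edge line in wrist image: steel ring + use side view knob; here: side view top edge line
st()
w=snap('wrist');s=w
g=cv2.GaussianBlur(cv2.cvtColor(w['color'],cv2.COLOR_RGB2GRAY),(3,3),0)
l=cv2.HoughLinesP(cv2.Canny(g,30,80),1,np.pi/360,40,minLineLength=90,maxLineGap=8)
for a in l[:,0]:
    if max(a[1],a[3])<320 and 150<a[0]<420:
        p=onz(s,a[:2],.182);q=onz(s,a[2:],.182);d=(q-p) if q[0]>p[0] else p-q
        print(a,p[:2].round(4),q[:2].round(4),np.degrees(np.arctan2(d[1],d[0])).round(1))
E
python3 dr.py
```

```text
19.25 [ 0.6101 -0.0806  0.1642] yang 92.29 F [0.04 0.04 0.32] Mo [ 0.05  -0.053  0.016] w -0.0002 q [ 0.02  0.55  0.06  1.69 -0.04  0.9   1.7 ]
[242 200 262 315] [ 0.5723 -0.11  ] [ 0.6236 -0.1031] 7.7
[247  17 284 286] [ 0.5103 -0.1066] [ 0.609  -0.0939] 7.3
[290  50 310 232] [ 0.5194 -0.0927] [ 0.5844 -0.084 ] 7.6
[212  24 241 185] [ 0.5128 -0.1179] [ 0.5664 -0.1102] 8.1
[181  29 191 157] [ 0.5146 -0.1279] [ 0.5566 -0.128 ] -0.0
[276 103 292 238] [ 0.5365 -0.0973] [ 0.5872 -0.0909] 7.1
```

play_rows(
  deltas=[
    {"dp":[-0.0002,-0.001,0],"yaw":0.5},
    {"dp":[-0.0002,-0.001,0],"yaw":0.5},
    {"dp":[-0.0002,-0.001,0],"yaw":0.5},
    {"dp":[-0.0002,-0.001,0],"yaw":0.5},
    {"dp":[-0.0002,-0.001,0],"yaw":0.5},
    {"dp":[-0.0002,-0.001,0],"yaw":0.5},
    {"dp":[-0.0002,-0.001,0],"yaw":0.5},
    {"dp":[-0.0002,-0.001,0],"yaw":0.5},
    {"dp":[0,0,0],"yaw":0},
  ],
)

```text
time_s: 20.42
tool_pos: [0.6118, -0.0887, 0.1642]
tool_rot: [-0.047, -3.141, 0.0]
wrist_force: [0.0, 0.0, 0.1]
gripper_width: 0.0
grasp_force: 0.1
```

```bash
python3 dr.py
```

```text
20.425 [ 0.6118 -0.0887  0.1642] yang 88.3 F [0.01 0.03 0.11] Mo [ 0.058 -0.015  0.029] w 0.0 q [ 0.02  0.55  0.08  1.68 -0.05  0.9   1.66]
[291  52 310 233] [ 0.521  -0.0941] [ 0.5862 -0.0902] 3.4
[245   3 284 285] [ 0.5063 -0.1078] [ 0.6092 -0.1017] 3.4
[176  55 215 316] [ 0.5208 -0.132 ] [ 0.6235 -0.132 ] 0.0
[213  25 244 209] [ 0.5123 -0.1187] [ 0.5755 -0.1149] 3.4
[186  38 212 222] [ 0.5158 -0.128 ] [ 0.5805 -0.1278] 0.2
[289  96 301 199] [ 0.5348 -0.0955] [ 0.5721 -0.0931] 3.7
[276 103 292 236] [ 0.537  -0.1001] [ 0.5873 -0.0973] 3.2
[167   0 214 316] [ 0.5048 -0.1323] [ 0.6235 -0.1324] -0.1
[247 224 262 314] [ 0.5817 -0.1144] [ 0.6231 -0.1119] 3.4
```

play_rows(
  deltas=[
    {"dp":[-0.0001,-0.0006,0],"yaw":0.3},
    {"dp":[-0.0001,-0.0006,0],"yaw":0.3},
    {"dp":[-0.0001,-0.0006,0],"yaw":0.3},
    {"dp":[-0.0001,-0.0006,0],"yaw":0.3},
    {"dp":[-0.0001,-0.0006,0],"yaw":0.3},
    {"dp":[-0.0001,-0.0006,0],"yaw":0.3},
    {"dp":[0,0,0],"yaw":0},
  ],
)

```text
time_s: 21.35
tool_pos: [0.6122, -0.0923, 0.1642]
tool_rot: [-0.096, -3.14, 0.0]
wrist_force: [-0.2, 0.4, 0.2]
gripper_width: 0.0001
grasp_force: 0.1
```

```bash
python3 dr.py
```

```text
21.35 [ 0.6122 -0.0923  0.1642] yang 86.5 F [-0.24  0.4   0.23] Mo [ 0.005 -0.042 -0.041] w 0.0001 q [ 0.02  0.56  0.09  1.68 -0.06  0.91  1.64]
[168   0 223 312] [ 0.5039 -0.1321] [ 0.6208 -0.1322] -0.0
[212  27 243 202] [ 0.5124 -0.1195] [ 0.5723 -0.1173] 2.1
[247  18 284 288] [ 0.5104 -0.1079] [ 0.6106 -0.1053] 1.5
[291  52 310 234] [ 0.5213 -0.0947] [ 0.587 -0.093] 1.6
[276 105 292 238] [ 0.5378 -0.1014] [ 0.5883 -0.1001] 1.4
[190  41 219 224] [ 0.516  -0.1273] [ 0.5807 -0.1277] -0.3
[289  97 300 202] [ 0.5354 -0.0966] [ 0.5736 -0.0958] 1.2
```

play_rows(
  deltas=[
    {"dp":[0,-0.0005,0],"yaw":0.2},
    {"dp":[0,-0.0005,0],"yaw":0.2},
    {"dp":[0,-0.0005,0],"yaw":0.2},
    {"dp":[0,-0.0005,0],"yaw":0.2},
    {"dp":[0,0,0],"yaw":0},
  ],
)

```text
time_s: 22.02
tool_pos: [0.6124, -0.0928, 0.1642]
tool_rot: [0.116, 3.139, 0.002]
wrist_force: [1.8, 6.0, 0.7]
gripper_width: 0.0
grasp_force: 2.8
```

```bash
python3 dr.py
```

```text
22.025 [ 0.6124 -0.0928  0.1642] yang 85.78 F [1.83 6.02 0.67] Mo [ 1.194 -0.167  0.031] w 0.0 q [ 0.02  0.56  0.09  1.68 -0.06  0.91  1.63]
[166   4 225 310] [ 0.5046 -0.1322] [ 0.6195 -0.1318] 0.2
[213  42 242 197] [ 0.5166 -0.1192] [ 0.5701 -0.1174] 1.9
[275 105 294 239] [ 0.5378 -0.1013] [ 0.5888 -0.0996] 1.9
[289  51 306 194] [ 0.5211 -0.0948] [ 0.5707 -0.0934] 1.6
[252  69 283 273] [ 0.5257 -0.1076] [ 0.6036 -0.1055] 1.6
[277 105 292 217] [ 0.5379 -0.1006] [ 0.5795 -0.0995] 1.5
[188  43 220 226] [ 0.5163 -0.1274] [ 0.5812 -0.1276] -0.2
[300 136 311 234] [ 0.549  -0.0937] [ 0.5872 -0.0928] 1.3
[210  28 228 126] [ 0.5124 -0.1195] [ 0.5437 -0.1186] 1.7
[166   0 204 199] [ 0.5035 -0.1319] [ 0.5699 -0.1318] 0.1
[245  21 258 112] [ 0.5112 -0.1079] [ 0.5397 -0.1074] 1.0
```

The door is on its stops (6 N), about 1.5° off the cabinet's x. I'll ease off slowly.

play_rows(
  deltas=[
    {"dp":[0,0.0002,0],"yaw":0},
    {"dp":[0,0.0002,0],"yaw":0},
    {"dp":[0,0.0002,0],"yaw":0},
    {"dp":[0,0.0002,0],"yaw":0},
    {"dp":[0,0.0002,0],"yaw":0},
    {"dp":[0,0.0002,0],"yaw":0},
    {"dp":[0,0.0002,0],"yaw":0},
    {"dp":[0,0.0002,0],"yaw":0},
    {"dp":[0,0.0002,0],"yaw":0},
    {"dp":[0,0.0002,0],"yaw":0},
    {"dp":[0,0.0003,0],"yaw":0},
    {"dp":[0,0.0005,0],"yaw":0},
    {"dp":[0,0.001,0],"yaw":0},
    {"dp":[0,0.003,0],"yaw":0},
    {"dp":[0,0.006,0],"yaw":0},
    {"dp":[0,0.01,0],"yaw":0},
    {"dp":[0,0,0],"yaw":0},
  ],
)

```text
time_s: 24.2
tool_pos: [0.614, -0.0698, 0.1642]
tool_rot: [-0.114, -3.139, -0.001]
wrist_force: [-0.0, -0.6, 0.2]
gripper_width: 0.0001
grasp_force: 0.0
```

```bash
python3 dr.py
```

```text
24.2 [ 0.614  -0.0698  0.1642] yang 85.83 F [-0.04 -0.62  0.16] Mo [ 0.004 -0.027 -0.018] w 0.0001 q [-0.02  0.56  0.09  1.69 -0.06  0.9   1.59]
[174  18 243 306] [ 0.5103 -0.1075] [ 0.6197 -0.1009] 3.5
[257  50 288 225] [ 0.5216 -0.0823] [ 0.5843 -0.0783] 3.6
[246 100 267 208] [ 0.537  -0.0881] [ 0.5768 -0.0856] 3.6
[243 100 265 218] [ 0.537  -0.0891] [ 0.5808 -0.0868] 2.9
[231 105 257 235] [ 0.5383 -0.0934] [ 0.5877 -0.0908] 3.0
[235 104 259 226] [ 0.5381 -0.092 ] [ 0.5839 -0.0896] 3.1
[248  98 268 209] [ 0.5364 -0.0873] [ 0.5772 -0.0853] 2.8
[241 100 264 217] [ 0.5369 -0.0898] [ 0.5804 -0.0872] 3.4
[239 114 262 224] [ 0.5415 -0.0911] [ 0.5832 -0.0883] 3.9
[251  97 269 200] [ 0.5362 -0.0862] [ 0.5737 -0.0845] 2.7
[253  97 271 198] [ 0.5362 -0.0855] [ 0.5729 -0.0836] 3.0
[228 105 255 238] [ 0.5382 -0.0945] [ 0.5889 -0.0918] 3.1
[228 104 255 237] [ 0.5379 -0.0944] [ 0.5885 -0.0917] 3.1
[241 104 261 208] [ 0.5382 -0.09  ] [ 0.5766 -0.0879] 3.1
```

play_rows(
  deltas=[
    {"dp":[0,0,0],"yaw":0},
    {"dp":[0,0,0],"yaw":0},
    {"dp":[0,0,0],"yaw":0},
    {"dp":[0,0,0],"yaw":0},
  ],
)

```text
time_s: 24.75
tool_pos: [0.6138, -0.0716, 0.1642]
tool_rot: [0.118, 3.139, -0.0]
wrist_force: [-0.3, -0.4, -0.5]
gripper_width: -0.0
grasp_force: 0.0
```

```bash
python3 dr.py
```

```text
24.75 [ 0.6138 -0.0716  0.1642] yang 85.71 F [-0.3  -0.37 -0.53] Mo [ 0.011 -0.005 -0.03 ] w -0.0 q [-0.02  0.56  0.09  1.69 -0.06  0.9   1.59]
[180  22 249 308] [ 0.5113 -0.1074] [ 0.6207 -0.1003] 3.7
[262  56 291 230] [ 0.5233 -0.0825] [ 0.5863 -0.0791] 3.0
[234 104 261 238] [ 0.5378 -0.094 ] [ 0.5889 -0.0912] 3.2
[244 101 266 216] [ 0.5371 -0.0904] [ 0.5798 -0.0881] 3.1
[239 103 264 227] [ 0.5376 -0.0922] [ 0.5843 -0.0894] 3.5
[251  98 271 208] [ 0.5363 -0.0879] [ 0.5767 -0.0858] 3.0
[249  99 269 207] [ 0.5366 -0.0886] [ 0.5763 -0.0865] 3.1
[241 102 265 227] [ 0.5374 -0.0915] [ 0.5843 -0.089 ] 3.0
[246 100 269 217] [ 0.5368 -0.0897] [ 0.5803 -0.087 ] 3.6
[254  97 272 199] [ 0.5361 -0.0868] [ 0.5732 -0.085 ] 2.8
[256  99 274 196] [ 0.5368 -0.0862] [ 0.572  -0.0841] 3.4
[232 105 259 238] [ 0.5381 -0.0947] [ 0.5888 -0.092 ] 3.1
[254 112 272 208] [ 0.541  -0.0875] [ 0.5768 -0.0854] 3.3
[262  58 282 178] [ 0.5239 -0.0825] [ 0.5653 -0.0804] 3.0
[215 169 248 307] [ 0.5601 -0.1044] [ 0.6201 -0.1007] 3.6
[244 116 265 223] [ 0.5421 -0.0912] [ 0.5827 -0.0888] 3.3
```

The door rebounded a little and rests still at about 3.3°, which is within the limit. I'll nudge it back to the stops without loading them.

play_rows(
  deltas=[
    {"dp":[0,-0.004,0],"yaw":0},
    {"dp":[0,-0.004,0],"yaw":0},
    {"dp":[0,-0.004,0],"yaw":0},
    {"dp":[0,-0.002,0],"yaw":0},
    {"dp":[0,-0.001,0],"yaw":0},
    {"dp":[0,-0.001,0],"yaw":0},
    {"dp":[0,-0.0006,0],"yaw":0},
    {"dp":[0,-0.0006,0],"yaw":0},
    {"dp":[0,-0.0006,0],"yaw":0},
    {"dp":[0,-0.0006,0],"yaw":0},
    {"dp":[0,-0.0005,0],"yaw":0},
    {"dp":[0,-0.0004,0],"yaw":0},
    {"dp":[0,-0.0003,0],"yaw":0},
    {"dp":[0,-0.0002,0],"yaw":0},
    {"dp":[0,0,0],"yaw":0},
    {"dp":[0,0,0],"yaw":0},
  ],
)

```text
time_s: 26.8
tool_pos: [0.6124, -0.0912, 0.1642]
tool_rot: [0.117, 3.139, -0.0]
wrist_force: [-1.2, 0.9, 0.8]
gripper_width: -0.0
grasp_force: 0.1
```

Contact is barely there, so I'll retreat and then rise.

play_rows(
  deltas=[
    {"dp":[0,0.0002,0],"yaw":0},
    {"dp":[0,0.0002,0],"yaw":0},
    {"dp":[0,0.0002,0],"yaw":0},
    {"dp":[0,0.0004,0],"yaw":0},
    {"dp":[0,0.001,0],"yaw":0},
    {"dp":[0,0.003,0],"yaw":0},
    {"dp":[0,0.006,0],"yaw":0},
    {"dp":[0,0.01,0],"yaw":0},
    {"dp":[0,0.01,0],"yaw":0},
    {"dp":[0,0.01,0],"yaw":0},
    {"dp":[0,0,-0.02],"yaw":0},
    {"dp":[0,0,-0.02],"yaw":0},
    {"dp":[0,0,-0.02],"yaw":0},
    {"dp":[0,0,0],"yaw":0},
    {"dp":[0,0,0],"yaw":0},
  ],
)

```text
time_s: 28.68
tool_pos: [0.6151, -0.0499, 0.2235]
tool_rot: [-0.117, -3.139, -0.0]
wrist_force: [0.4, -0.7, -0.4]
gripper_width: 0.0001
grasp_force: 0.0
```

```bash
python3 dr.py | head -8
python3 - <<'E'
from st import *
w=load('wrist');b=snap('side')
m=np.zeros((600,800,3),np.uint8)
m[:250,:400]=cv2.resize(w['color'],(400,250))[:,:,::-1]
m[:250,400:]=cv2.resize(b['color'],(400,250))[:,:,::-1]
m[250:,:396]=cv2.resize(b['color'][90:230,330:470,::-1],(396,350))
cv2.imwrite('pics/m4.png',m)
E
```

```text
28.675 [ 0.6151 -0.0499  0.2235] yang 85.74 F [ 0.35 -0.67 -0.42] Mo [0.011 0.    0.02 ] w 0.0001 q [-0.06  0.5   0.1   1.61 -0.05  1.04  1.55]
[177  22 243 306] [ 0.5024 -0.1079] [ 0.6623 -0.0994] 3.0
[247  57 271 195] [ 0.5201 -0.0769] [ 0.5915 -0.0736] 2.7
[227  98 246 194] [ 0.5385 -0.0897] [ 0.5899 -0.0873] 2.7
[160  46 190 169] [ 0.5121 -0.1183] [ 0.5736 -0.1155] 2.6
[220 100 240 202] [ 0.5392 -0.0934] [ 0.5943 -0.0913] 2.2
[197 198 226 309] [ 0.5902 -0.1148] [ 0.6637 -0.1103] 3.5
[225 101 244 194] [ 0.5399 -0.091 ] [ 0.5898 -0.0884] 2.9
```

View pics/m4.png

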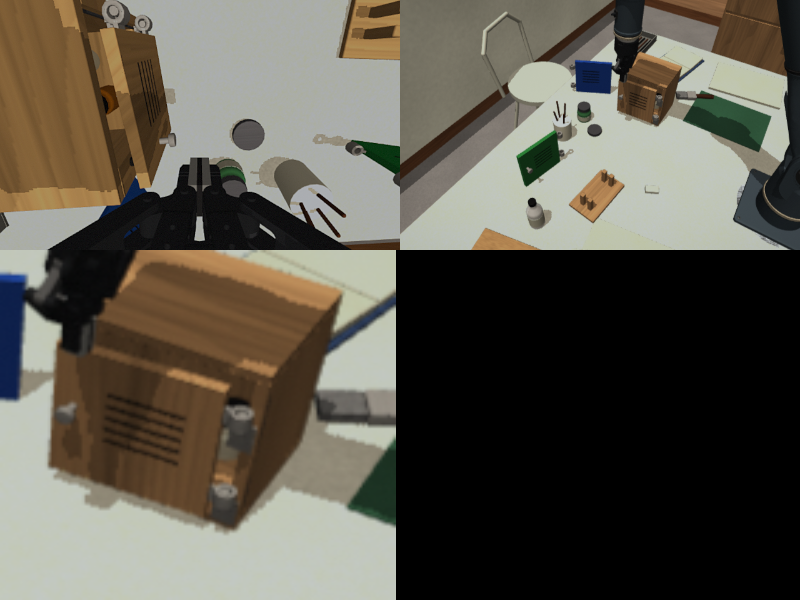

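The final view shows the door shut across the front on both pins, with the bottle, jar and pot all standing and the fingers clear. I'm handing it in.

```bash
python3 -c "
from station import manip
print(manip.sign_off())"
```

```text
the job is handed in; nothing more can be done
None
```

The door hangs on both pins and is shut to within about 3° of the cabinet front. It was released at rest, nothing on the table was knocked over, and I handed the job in at about 29 s; no verdict came back.

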